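# Send a tote of sign accents into the station bay and tag it

## Robot

A 7-joint arm with a two-finger parallel gripper is mounted at the origin on a cart in front of the work surface, level with it; the furniture and walls round the work are solid. World frame = base frame: x ahead of the robot, y to its left, z up, the work surface at z = 0. Lengths are in m, angles in rad, forces in N, time in s.
With the tool pointing down it reaches from about 0.35 to 0.775 m from the base axis. Payload 3.1 kg.
Tool frame: the origin (TCP) lies between the finger pads; the fingertips stand 11 mm ahead of it and the grasp point (between the pads) lies 8 mm behind it; z points along the fingers, y is the line along which they close (so a half turn about z gives the same grasp; the last joint's range is limited). The gripper opens to 85 mm and grips with 20 to 120 N. Pads are 22 mm wide; open, the fingers measure 114 mm over their backs; the gripper's body (76 mm by 85 mm) begins 54 mm behind the grasp point. The pads swing forward as they close: fully open they stand 13 mm farther back than shut.
Start: joints at [1.226, 0.311, 0.014, 1.512, -0.004, 1.319, -0.027], TCP at [0.164, -0.525, 0.242] pointing down, gripper open.
Joint ranges: [-2.7, 2.7], [-0.3, 1.91], [-1.27, 1.3], [0.12, 2.57], [-1.44, 4.58], [0.2, 2.03], [-3.05, 3.05]. Speed limits (rad/s): [2.79, 2.79, 3.14, 3.14, 3.14, 3.14, 3.14].

## Interface

Orientations are given as a rotation vector (axis times angle).
In Python, from station import env, eyes gives the robot as it stands.
- The arm moves only by the tool jog_arm, never from a script. Its argument "motion" is a list of rows, each a list of 5 numbers: the closure, from 0 (fully open) to 1 (shut), then the shift along the tool's x, y, z in units of 0.12 m (1.0 is 0.12 m), then the turn about the tool's z in units of 120 degrees (1.0 is 120 degrees). A call has 1 to 20 rows; each row shifts and turns the commanded pose from where the row before left it, along the tool's axes as they then stand; what a row does not reach is not made up. A row lasts 1/10 s, in which the tool goes at most 50 mm and 8.59 degrees, less where a joint would pass 70% of its speed; a pose out of reach is approached as far as the arm can. A call with a number of a shift or a turn outside -1 to 1 is refused whole. A call with a gripper value outside its range is refused whole. The fingers move at their own pace and stop on an object; "grip_force" is the grip in N (left out, the last holds). Time passes only in rows, so rows that do not move let the fingers close. It gives the time, the measured TCP pose, the force, the opening and the grip force at its end, in the units of the state.
- env.get_state(): the state, without advancing time (a new reading comes with each control period).
- eyes.grab_frame(name): name is "side" or "top" or "wrist"; returns a dict with "color" (480x640x3 uint8, blue, green, red), "z_map" (480x640 float32, m along the optical axis (not along the pixel's ray), 0 where there is no reading), "fx", "fy", "cx", "cy" (pixels), "R" (3x3) and "t" (3): a world point X has camera coordinates R X + t. Camera axes: x right, y down, z forward; pixel columns grow to the right and rows downward; lengths in m; the calibration is good to about 2 mm. A picture is of the moment at which its call begins.
- env.sign_off(): hands the job in; it is judged then, once.
The state is a dict: "time_s": time; "joint_positions": joint angles; "qd": joint speeds; "tau": joint torques, N m; "tcp_pos": TCP position; "eef_rot": TCP orientation; "ft_force": force on the tool from outside, world axes, zero at the start; "moment": the same for the moment, N m; "opening": finger opening in m; "grip_force": force on a finger pad.
Only numpy, scipy, OpenCV 4.12 (cv2) and the standard library are available. Lean on these libraries where they do the work, as an engineer would, in place of code of your own. Each camera call takes 0.05 s, during which the arm holds its last target. There are 200 camera calls.

## Task

Clear the forgotten spring clamp off the rollers and lay it flat on the table. Lift every accent out of the bin and set it in the tote, one to a compartment, while the tote still stands at the loading end; then push the tote along the rollers fully home into the station bay, so that the pawl springs up behind it. Once the tote is in, hang the job tag by its slot on the bay's swivel hook, with the hook turned to point straight out to the near side; leave the weight and the glue bottle alone.

Things in the scene. Friction and masses are not known exactly. Their poses are not given: they have to be found in the camera images.
- roller_lane: Level roller conveyor, fixed. Origin on the table under mid-lane; +y along the lane from loading end (right) to bay (left), -x its near side. Ten free rollers, tops at z = 60 mm, between side channels 192 mm apart, 68 mm high. Loading end open; two rubber lugs 73 mm high in its corners at y = -283 mm, 158 mm apart; nothing higher there
- bay_stop (a point): Middle between the faces of the two rubber bumpers on the bay's end plate, at y = +230 mm of the lane, z = 80 mm. The bay runs from y = +30 mm to here between steel side plates 185 mm apart and 110 mm high, with flared mouth plates from y = -15 mm; the end plate is 110 mm high
- tote: Grey plastic tote, 170 (x) x 200 (y) x 50 mm high, 0.5 kg, walls and floor 4 mm; origin mid-underside, riding at z = 60 mm, axes like the lane's. Crossed 3 mm dividers, tops 32 mm over the underside, make four compartments 79 (x) x 94 (y) mm, centres x = +-41, y = +-49 mm. Rolls with under 1 N. At the bumpers its origin is at y = +130 mm of the lane; back against the pawl, about 5 mm less
- pawl (a joint): One-way spring pawl at mid-width in the bay's mouth: a 24 mm wide steel tongue, ramp towards the loading end. 0 = up, nose 8 mm over the roller tops; up to 0.7 rad = pressed down. The passing tote presses it down (1 to 2 N); once the tote is fully home it springs up behind its rear wall and keeps it from rolling back
- pawl_nose (a point): Tip of the pawl's nose; up, it stands at y = +22 mm of the lane and its bay-side face at y = +25 mm
- swivel_hook (a joint): Swivel hook on a post at the bay's near left corner; turns about the upright post with light friction (0.05 N m), stays where left. 0 = points straight out to the near side (the lane's -x); positive = turned clockwise seen from above, towards the lane's +y (left, at 1.57) and on to the back; range -1.5 to 2.4 rad. Starts turned away to the left
- hook_axis (a point): Point on the upright axis of the swivel, at the height of the hook arm's centre line (180 mm above the table). The swivel cap is 28 mm in diameter and its top stands 6 mm above this point, with a stud to 10 mm
- hook_seat (a point): Point on top of the hook arm, 44 mm from the swivel axis, where the tag hangs; its x axis points along the arm back to the swivel axis. The arm is a level round bar 8 mm thick, from the cap to 62 mm from the axis, there bent upward at 40 degrees to the tip
- hook_tip (a point): Centre of the rounded end of the hook bar (8 mm thick), 74 mm from the swivel axis and 10 mm above the arm's centre line
- job_tag: Rigid black job tag with a blank white card on both faces: an upright plate 5 (x) x 64 (y) x 150 mm high, 50 g; origin mid lower edge. A hanging slot 26 mm wide, 30 mm high, lies 90 to 120 mm above the lower edge; the solid 30 mm band above it is where it is gripped, across the 5 mm. Starts upright in its stand; both faces are alike
- tag_slot (a point): Middle of the upper edge of the tag's hanging slot, at mid-thickness, 120 mm above the tag's lower edge and 30 mm below its top; the tag hangs from here on the hook arm
- tag_stand: Wooden stand for the tag, foot 80 x 110 mm, 34 mm high, fixed; origin mid-underside. The tag stands in its slot, 9 mm wide, 70 mm long along the stand's y and 26 mm deep, with the slot's floor 8 mm above the table
- bin: Low open picking bin, 110 (x) x 370 (y) x 30 mm high, walls and floor 4 mm, fixed on the table in front of the lane; origin mid-underside
- accent_dot_e: Accent of a channel letter (pale gold sides, green face), round, 47 x 47 x 49 mm high, upright sides, light; origin at the middle of its underside. Best gripped across its own y, by its upper 20 mm. Starts upright in the bin; absent in some runs
- accent_grave_a: Accent of a channel letter (pale gold sides, green face), teardrop shape, 60 (x) x 38 (y) x 49 mm high, upright sides, light; origin at the middle of its underside. Best gripped across its own y, by its upper 20 mm. Starts upright in the bin; absent in some runs
- accent_grave_u2: Accent of a channel letter (pale gold sides, green face), teardrop shape, 68 (x) x 42 (y) x 49 mm high, upright sides, light; origin at the middle of its underside. Best gripped across its own y, by its upper 20 mm. Starts upright in the bin; absent in some runs
- accent_hook_a2: Accent of a channel letter (pale gold sides, green face), teardrop shape, 70 (x) x 43 (y) x 49 mm high, upright sides, light; origin at the middle of its underside. Best gripped across its own y, by its upper 20 mm. Starts upright in the bin; absent in some runs
- brass_weight: Bystander: knurled brass weight, 42 mm in diameter, 56 mm high, standing on the table to the right; origin at its underside
- glue_bottle: Bystander: small white glue bottle, 35 mm in diameter, 104 mm high, standing on the table to the right; origin at its underside
- spring_clamp: Black spring clamp with orange jaw tips, shut, lying flat on the rollers in the bay, in the tote's way: 51 (x) x 108 (y) x 20 mm high, 70 g, rigid here; origin at the middle of its underside, its y roughly along the lane. Gripped across its own x at the middle

How it is judged:
By the outcome, as a careful person would: the job done as asked, in the order asked, and still so for the second after the job is handed in, with the robot touching nothing.
Of accent_dot_e, accent_grave_a, accent_grave_u2, accent_hook_a2 only 2 to 4 are there at a start; the rules pass over those that are not, and their reading is None.
At some moment in a run one of accent_dot_e, accent_grave_a, accent_grave_u2, accent_hook_a2 may be knocked a few centimetres aside while the robot is not near it.
It also fails if it takes over 210 s, if anything falls off the work surface, if the arm or the gripper's body presses on something with over 40 N, if the wrist force passes 120 N, or if a joint passes its speed limit or range.

## Working session

There is one attempt and no reset: what is moved stays moved. The work goes in short steps, Python scripts to look and compute and a tool call to move; the robot and the scene stay as the last step left them, time stands still between calls to the robot, and variables do not carry over. Pictures are saved under pics/ and viewed, at most 14 in all, crops included, and the job is handed in when it is done.

Besides the shell and the picture viewer there is one more tool, called after ">>>" as name(argument=value, ...), one argument or row to a line, values as JSON. jog_arm: Moves the arm, as the interface text tells. Its arguments: {"type":"object","properties":{"motion":{"type":"array"},"grip_force":{"type":"number"}},"required":["motion"]}

```bash
mkdir -p pics; ls
cat > h.py <<'E'
import numpy as np, cv2
from station import env, eyes
def pts(f):
    z=f["z_map"]; v,u=np.mgrid[0:480,0:640]
    c=np.stack([(u-f["cx"])/f["fx"]*z,(v-f["cy"])/f["fy"]*z,z],-1)
    w=(c-f["t"])@f["R"]   # R^T (c-t)
    w[z==0]=np.nan
    return w
def ray(f,u,v,h):
    d=f["R"].T@np.array([(u-f["cx"])/f["fx"],(v-f["cy"])/f["fy"],1]); o=-f["R"].T@f["t"]
    return o+d*(h-o[2])/d[2]
def proj(f,X):
    c=f["R"]@np.array(X)+f["t"]; return f["fx"]*c[0]/c[2]+f["cx"],f["fy"]*c[1]/c[2]+f["cy"]
E
python3 - <<'E'
from h import *
s=env.get_state(); print(s)
for n in("top","side"):
    f=eyes.grab_frame(n); cv2.imwrite(f"pics/{n}0.png",f["color"]); print(n,f["R"].round(3),f["t"],f["fx"],(-f["R"].T@f["t"]))
    np.savez(f"{n}0.npz",**f)
E
```

```text
pics
{'time_s': 0.0, 'joint_positions': array([ 1.22632739,  0.3117701 ,  0.01398391,  1.51310092, -0.00442863,
        1.31918695, -0.02721172]), 'qd': array([ 0.00036512,  0.00075296, -0.00122463,  0.0013113 ,  0.00057981,
        0.00082743,  0.00042255]), 'tau': array([-5.03442479e-04, -3.79916739e+01,  1.45506039e-01, -2.30596304e+01,
        1.22402041e-02,  1.37942639e-02, -2.02893569e-07]), 'tcp_pos': array([ 0.16380071, -0.52428748,  0.24117892]), 'eef_rot': array([-3.10327970e+00, -4.73514159e-01,  6.83345332e-04]), 'ft_force': array([0.57632162, 0.07718165, 0.45173912]), 'moment': array([0.00771691, 0.02411114, 0.03544836]), 'grip_force': 0.0, 'opening': 0.08569959219186535}
top [[ 0.003 -1.     0.009]
 [-0.998 -0.004 -0.06 ]
 [ 0.06  -0.008 -0.998]] [-0.07789293  0.51693738  1.6324963 ] 525.344828546309 [ 0.41874543 -0.06216514  1.66106096]
side [[ 0.997 -0.073 -0.011]
 [-0.037 -0.364 -0.931]
 [ 0.064  0.929 -0.366]] [-0.53466942  0.12178448  1.65737268] 613.8036843400952 [ 0.43203129 -1.53371751  0.71319465]
```

View pics/top0.png

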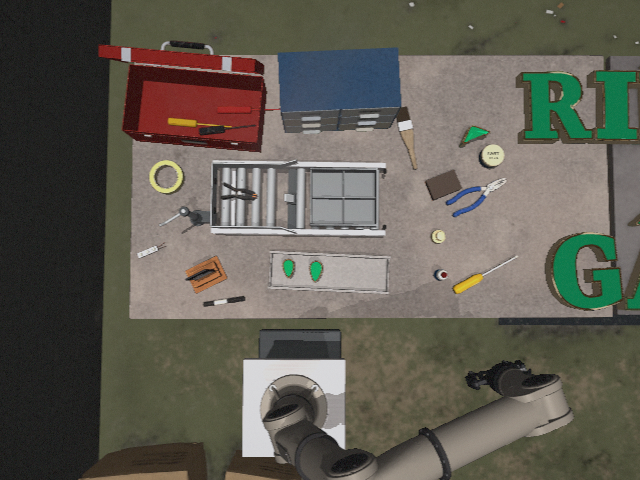

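View pics/side0.png

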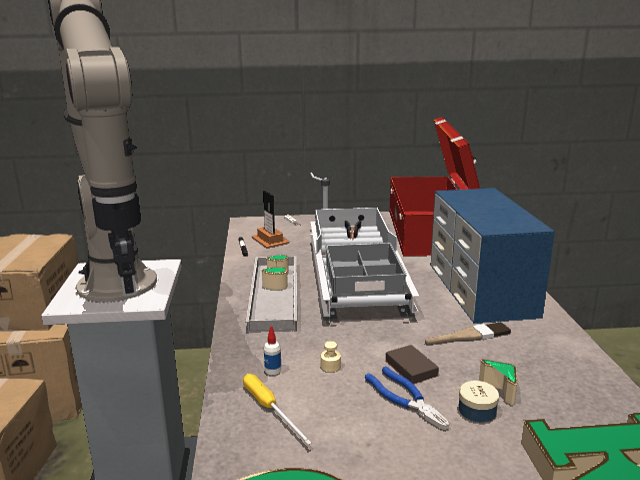

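The top view shows the clamp at about (238,190), two teardrop accents at (289,268) and (316,270), the tote at (344,198), the hook at (185,217) and the tag in its stand at (205,275). The side view agrees, with the hook pointing left.

```bash
python3 - <<'E'
from h import *
f=dict(np.load("top0.npz")); w=pts(f); z=w[...,2]; c=f["color"]; hsv=cv2.cvtColor(c,cv2.COLOR_BGR2HSV)
np.set_printoptions(precision=4,suppress=True)
# green accents
m=((hsv[...,0]>40)&(hsv[...,0]<90)&(hsv[...,1]>120)&(hsv[...,2]>70)).astype(np.uint8); m[:, :265]=0; m[:240]=0;m[295:]=0;m[:,392:]=0
cs,_=cv2.findContours(m,0,2)
for k in cs:
    if cv2.contourArea(k)<40: continue
    p=np.array([ray(f,u,v,0.053)[:2] for u,v in k[:,0]],dtype=np.float32)*1000
    print("green",cv2.minAreaRect(p),p.mean(0), 'tail',p[np.argmin(p[:,0])],p[np.argmax(p[:,0])])
def h(name,r,lo,hi):
    v0,v1,u0,u1=r; s=w[v0:v1,u0:u1].reshape(-1,3); s=s[(s[:,2]>lo)&(s[:,2]<hi)]
    if len(s)<5: print(name,len(s));return
    print(name,len(s),s.mean(0),cv2.minAreaRect((s[:,:2]*1000).astype(np.float32)), 'z',np.percentile(s[:,2],[5,50,95]))
h("tote top",(160,232,300,390),.10,.12)
h("lane all",(150,245,200,395),.055,.2)
h("plates",(150,245,200,395),.10,.12)
h("post+hook",(200,232,155,214),.15,.25)
h("cap",(200,232,155,214),.178,.2)
h("tag",(255,295,180,235),.08,.25)
h("stand",(255,295,180,235),.02,.045)
h("bin rim",(245,300,262,395),.024,.036)
# clamp black on rollers
dk=((c.max(2)<60)); dk[:165]=0;dk[232:]=0;dk[:,:218]=0;dk[:,262:]=0
cs,_=cv2.findContours(dk.astype(np.uint8),0,2)
for k in cs:
    if cv2.contourArea(k)>8: print("dark",cv2.contourArea(k),cv2.minAreaRect(np.array([ray(f,u,v,.075)[:2]*1000 for u,v in k[:,0]],dtype=np.float32)))
# corner rays
for n,u,v,hh in [("bin",269,252,.03)]: pass
E
python3 -c "
import cv2
c=cv2.imread('pics/top0.png')[150:300,130:400]
cv2.imwrite('pics/c.png',cv2.resize(c,None,fx=2.95,fy=2.95,interpolation=cv2.INTER_CUBIC))"
```

```text
green ((424.652099609375, -66.84996032714844), (54.925559997558594, 30.574796676635742), 0.23704074323177338) [424.7622 -67.3517] tail [397.1674 -60.8341] [452.1311 -72.8624]
green ((435.03961181640625, 18.767868041992188), (45.803932189941406, 24.451078414916992), 0.3606995642185211) [435.6868  18.3287] tail [412.1379  21.6584] [457.9428  15.8584]
tote top 450 [ 0.649  -0.1614  0.1091] ((646.7271728515625, -149.80026245117188), (172.9514923095703, 197.6796417236328), 0.19951604306697845) z [0.1022 0.1093 0.1148]
lane all 8382 [ 0.6497 -0.0394  0.0709] ((649.7137451171875, 4.00177001953125), (569.0813598632812, 224.453857421875), 89.48561096191406) z [0.0567 0.0655 0.1093]
plates 871 [ 0.6531 -0.0126  0.1089] ((649.261474609375, -0.3897552490234375), (495.5505065917969, 220.0515594482422), 89.84303283691406) z [0.1016 0.1091 0.1148]
post+hook 154 [0.5814 0.3222 0.1844] ((579.6237182617188, 334.42156982421875), (27.75058364868164, 87.3493881225586), 23.299755096435547) z [0.1763 0.1846 0.1923]
cap 142 [0.5812 0.3233 0.1854] ((579.594970703125, 334.48828125), (27.75058364868164, 87.204
[... 163 characters left out ...]
82422), 26.180248260498047) z [0.0887 0.1421 0.1611]
stand 329 [0.413  0.2722 0.0334] ((407.5850830078125, 273.6114501953125), (62.03029251098633, 86.418212890625), 26.676725387573242) z [0.0258 0.0337 0.0402]
bin rim 657 [ 0.4213 -0.1094  0.0299] ((421.8230285644531, -108.36940002441406), (376.156982421875, 117.917724609375), 87.5665054321289) z [0.0248 0.0299 0.0347]
dark 21.5 ((649.25390625, 196.93148803710938), (9.865158081054688, 51.47574234008789), 7.452343940734863)
dark 22.5 ((665.1830444335938, 144.29098510742188), (28.84397315979004, 11.325361251831055), 74.21688079833984)
dark 9.0 ((682.209716796875, 201.29075622558594), (30.093843460083008, 6.8145294189453125), 63.58673095703125)
```

View pics/c.png

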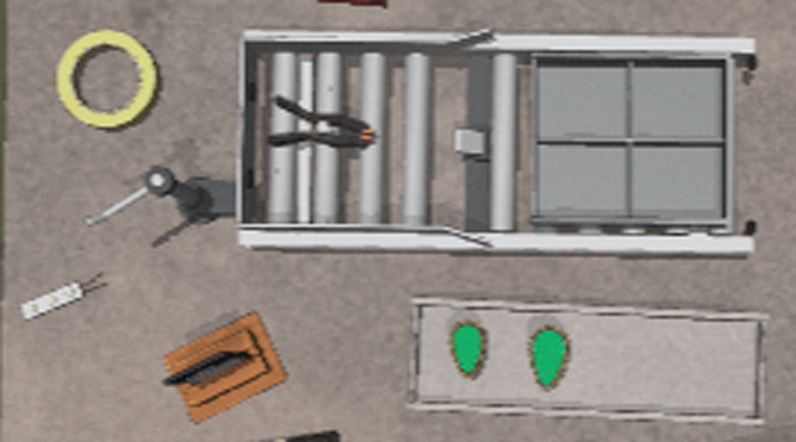

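The crop shows the clamp tips at crop (372,133) and its handles at about (275,121). The tag plate runs along (165,380)-(250,358). The hook cap is at (158,180) with its tip at (90,220), about 1.04 rad. Next step is to go above the clamp for a wrist look.

```bash
cat >> h.py <<'E'
from scipy.spatial.transform import Rotation as Ro
def yaw():
    R=Ro.from_rotvec(env.get_state()["eef_rot"]).as_matrix(); return np.degrees(np.arctan2(R[1,0],R[0,0]))
def plan(x,y,z,phi=None):
    """turn needed (units, + about tool z = -yaw), then shift in tool axes (units) after the turn"""
    s=env.get_state(); p=s["tcp_pos"]; cur=yaw(); phi=cur if phi is None else phi
    dt=-((phi-cur+180)%360-180)
    a=np.radians(phi); d=np.array([x,y,z])-p
    sh=np.array([d[0]*np.cos(a)+d[1]*np.sin(a), d[0]*np.sin(a)-d[1]*np.cos(a), -d[2]])
    print("t %.1f pos %s yaw %.2f j7 %.2f | turn %.4f shift %s"%(s["time_s"],p.round(4),cur,s["joint_positions"][6],dt/120,(sh/.12).round(3)))
E
python3 - <<'E'
from h import *
f=dict(np.load("top0.npz"))
for n,u,v,h in [("clampmid",239.2,192.7,.075),("cliptip",256,195,.075),("cap",183.6,211,.186),("tip",160.5,224.6,.19),
 ("bin TL",130+417/2.95,150+299/2.95,.03),("bin TR",130+765/2.95,150+318/2.95,.03),("lane TL",130+245/2.95,150+32/2.95,.11),("lane TR",130+755/2.95,150+43/2.95,.068),("lane BL",130+239/2.95,150+240/2.95,.068),("lane BR",130+755/2.95,150+248/2.95,.068)]: print(n,ray(f,u,v,h).round(4))
plan(.655,.15,.3,0)
plan(.655,.15,.3,90)
E
```

```text
clampmid [0.6612 0.1673 0.075 ]
cliptip [0.6544 0.1163 0.075 ]
cap [0.5916 0.307  0.186 ]
tip [0.5526 0.3699 0.19  ]
bin TL [0.4851 0.0719 0.03  ]
bin TR [ 0.4664 -0.2947  0.03  ]
lane TL [0.7512 0.2413 0.11  ]
lane TR [ 0.7513 -0.2802  0.068 ]
lane BL [0.5437 0.2524 0.068 ]
lane BR [ 0.5375 -0.2793  0.068 ]
t 0.1 pos [ 0.1638 -0.5244  0.2413] yaw 17.35 j7 -0.03 | turn 0.1446 shift [ 4.093 -5.62  -0.489]
t 0.1 pos [ 0.1638 -0.5244  0.2413] yaw 17.35 j7 -0.03 | turn -0.6054 shift [ 5.62   4.093 -0.489]
```

>>> jog_arm(
  motion=[
    [0.3,0,0,-0.055,-0.067],
    [0.3,0,0,-0.055,-0.067],
    [0.3,0,0,-0.055,-0.067],
    [0.3,0,0,-0.055,-0.067],
    [0.3,0,0,-0.055,-0.067],
    [0.3,0,0,-0.055,-0.067],
    [0.3,0,0,-0.055,-0.067],
    [0.3,0,0,-0.055,-0.067],
    [0.3,0,0,-0.055,-0.067],
  ],
)

```text
time_s: 1.0
tcp_pos: [0.1639, -0.5246, 0.3013]
eef_rot: [-2.22, -2.221, -0.001]
ft_force: [-0.2, -0.5, -0.2]
opening: 0.0604
grip_force: 0.0
```

>>> jog_arm(
  motion=[
    [0.3,0.312,0.227,0,0],
    [0.3,0.312,0.227,0,0],
    [0.3,0.312,0.227,0,0],
    [0.3,0.312,0.227,0,0],
    [0.3,0.312,0.227,0,0],
    [0.3,0.312,0.227,0,0],
    [0.3,0.312,0.227,0,0],
    [0.3,0.312,0.227,0,0],
    [0.3,0.312,0.227,0,0],
    [0.3,0.312,0.227,0,0],
    [0.3,0.312,0.227,0,0],
    [0.3,0.312,0.227,0,0],
    [0.3,0.312,0.227,0,0],
    [0.3,0.312,0.227,0,0],
    [0.3,0.312,0.227,0,0],
    [0.3,0.312,0.227,0,0],
    [0.3,0.312,0.227,0,0],
    [0.3,0.312,0.227,0,0],
    [0.3,0,0,0,0],
    [0.3,0,0,0,0],
  ],
)

```text
time_s: 3.0
tcp_pos: [0.6573, 0.1482, 0.2995]
eef_rot: [-2.222, -2.218, 0.004]
ft_force: [0.0, -0.7, -0.5]
opening: 0.0596
grip_force: 0.0
```

Run:
```python
from h import *
plan(.661,.165,.3,83)
f=eyes.grab_frame("wrist"); cv2.imwrite("pics/w1.png",f["color"]); np.savez("w1.npz",**f)
print(f["R"].round(2),-f["R"].T@f["t"],f["fx"])
print(proj(f,[.661,.165,.075]))
```

```text
t 3.0 pos [0.6573 0.1482 0.2995] yaw 89.89 j7 -0.45 | turn 0.0574 shift [ 0.143  0.013 -0.004]
[[ 1.   -0.   -0.  ]
 [-0.   -0.95  0.32]
 [-0.   -0.32 -0.95]] [0.65800738 0.23029845 0.43060957] 363.24378808493697
(np.float64(329.1405422977906), np.float64(188.75344909554204))
```

View pics/w1.png

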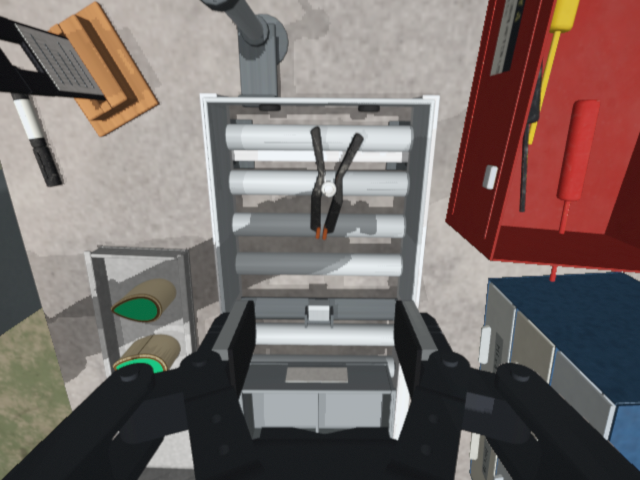

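The wrist view shows the clamp pivot at (329,188), its tips at (322,233) and its handle ends at (315,130) and (360,137). Its axis leans about 8°, and the pivot agrees with the top-view estimate.

>>> jog_arm(
  motion=[
    [0.3,0.14,0.01,0,0.066],
    [0.3,0,0,0.3,0],
    [0.3,0,0,0.3,0],
    [0.3,0,0,0.3,0],
    [0.3,0,0,0.3,0],
    [0.3,0,0,0.2,0],
    [0.3,0,0,0.2,0],
    [0.3,0,0,0.14,0],
    [0.3,0,0,0.07,0],
    [0.3,0,0,0.08,0],
    [0.3,0,0,0,0],
  ],
)

```text
time_s: 4.15
tcp_pos: [0.6586, 0.1619, 0.0744]
eef_rot: [2.376, 2.055, -0.002]
ft_force: [0.1, -0.2, -0.1]
opening: 0.0596
grip_force: 0.0
```

Run:
```python
from h import *
plan(.661,.165,.072,82)
```

```text
t 4.2 pos [0.6586 0.1619 0.0744] yaw 81.72 j7 -0.69 | turn -0.0023 shift [0.028 0.016 0.02 ]
```

>>> jog_arm(
  motion=[
    [0.3,0.03,0.016,0.015,0],
    [1,0,0,0,0],
    [1,0,0,0,0],
    [1,0,0,0,0],
    [1,0,0,0,0],
    [1,0,0,0,0],
    [1,0,0,0,0],
    [1,0,0,0,0],
    [1,0,0,-0.1,0],
    [1,0,0,-0.3,0],
    [1,0,0,-0.3,0],
    [1,0,0,-0.3,0],
    [1,0,0,-0.3,0],
    [1,0,0,0,0],
  ],
  grip_force=40,
)

```text
time_s: 5.55
tcp_pos: [0.664, 0.1677, 0.2361]
eef_rot: [2.372, 2.053, 0.017]
ft_force: [0.3, 0.3, 1.2]
opening: 0.0379
grip_force: 39.9
```

Run:
```python
from h import *
plan(.47,.145,.20)
```

```text
t 5.5 pos [0.664  0.1677 0.2361] yaw 81.74 j7 -0.63 | turn -0.0000 shift [-0.42  -1.573  0.301]
```

>>> jog_arm(
  motion=[
    [1,-0.07,-0.262,0,0],
    [1,-0.07,-0.262,0,0],
    [1,-0.07,-0.262,0,0],
    [1,-0.07,-0.262,0,0],
    [1,-0.07,-0.262,0,0],
    [1,-0.07,-0.262,0,0],
    [1,0,0,0.3,0],
    [1,0,0,0.3,0],
    [1,0,0,0.3,0],
    [1,0,0,0.3,0],
    [1,0,0,0.3,0],
    [1,0,0,0.1,0],
    [1,0,0,0,0],
  ],
)

```text
time_s: 6.85
tcp_pos: [0.4655, 0.1427, 0.0353]
eef_rot: [-2.373, -2.055, 0.008]
ft_force: [0.7, 0.3, 0.7]
opening: 0.0376
grip_force: 40.0
```

Run:
```python
from h import *
plan(.47,.145,.0145)
```

```text
t 6.8 pos [0.4655 0.1427 0.0353] yaw 81.80 j7 -0.80 | turn -0.0000 shift [0.025 0.034 0.173]
```

>>> jog_arm(
  motion=[
    [1,0.02,0.03,0.06,0],
    [1,0,0,0.05,0],
    [1,0,0,0.05,0],
    [1,0,0,0.015,0],
    [1,0,0,0,0],
    [0.3,0,0,0,0],
    [0.3,0,0,0,0],
    [0.3,0,0,0,0],
    [0.3,0,0,-0.1,0],
    [0.3,0,0,-0.3,0],
    [0.3,0,0,-0.3,0],
    [0.3,0,0,-0.4,0],
    [0.3,0,0,-0.4,0],
    [0.3,0,0,-0.4,0],
    [0.3,0,0,0,0],
  ],
)

```text
time_s: 8.35
tcp_pos: [0.4753, 0.1481, 0.2523]
eef_rot: [2.369, 2.053, 0.023]
ft_force: [0.4, -0.4, 0.2]
opening: 0.0595
grip_force: 0.0
```

Run:
```python
from h import *
plan(.43,-.03,.25,5)
plan(.43,-.03,.25,180)
```

```text
t 8.3 pos [0.4753 0.1481 0.2523] yaw 81.83 j7 -0.64 | turn 0.6403 shift [-0.506  1.446  0.019]
t 8.3 pos [0.4753 0.1481 0.2523] yaw 81.83 j7 -0.64 | turn -0.8181 shift [ 0.378 -1.484  0.019]
```

>>> jog_arm(
  motion=[
    [0.1,0,0,0,0.068],
    [0.1,0,0,0,0.068],
    [0.1,0,0,0,0.068],
    [0.1,0,0,0,0.068],
    [0.1,0,0,0,0.068],
    [0.1,0,0,0,0.068],
    [0.1,0,0,0,0.068],
    [0.1,0,0,0,0.068],
    [0.1,0,0,0,0.068],
    [0.1,0,0,0,0.069],
    [0.1,-0.08,0.24,0,0],
    [0.1,-0.08,0.24,0,0],
    [0.1,-0.08,0.24,0,0],
    [0.1,-0.08,0.24,0,0],
    [0.1,-0.08,0.24,0,0],
    [0.1,-0.08,0.24,0,0],
    [0.1,0,0,0,0],
  ],
)

```text
time_s: 10.05
tcp_pos: [0.4125, -0.032, 0.2443]
eef_rot: [3.139, -0.01, -0.001]
ft_force: [0.6, -0.3, -0.8]
opening: 0.0773
grip_force: 0.0
```

Run:
```python
from h import *
f=eyes.grab_frame("wrist"); cv2.imwrite("pics/w2.png",f["color"]); np.savez("w2.npz",**f)
plan(.43,.019,.25,0)
c=f["color"]; hsv=cv2.cvtColor(c,cv2.COLOR_BGR2HSV)
m=((hsv[...,0]>40)&(hsv[...,0]<90)&(hsv[...,1]>120)&(hsv[...,2]>60)).astype(np.uint8)
cs,_=cv2.findContours(m,0,2)
for k in cs:
    if cv2.contourArea(k)<300: continue
    p=np.array([ray(f,u,v,0.053)[:2] for u,v in k[:,0]],dtype=np.float32)*1000
    M=cv2.moments(p); cx,cy=M['m10']/M['m00'],M['m01']/M['m00']
    a=.5*np.degrees(np.arctan2(2*M['mu11'],M['mu20']-M['mu02']))
    print("green",k[:,0].mean(0),cv2.minAreaRect(p),(cx,cy),"axis",a,p.min(0),p.max(0))
```

```text
t 10.1 pos [ 0.4133 -0.0293  0.2444] yaw -0.19 j7 -1.56 | turn -0.0016 shift [ 0.139 -0.402 -0.047]
green [361.9        199.78571429] ((424.79156494140625, -65.50678253173828), (56.825035095214844, 32.21806716918945), 0.6185407042503357) (428.1396651618813, -64.74600527281343) axis -4.162922355713691 [396.34683 -81.53156] [453.161   -49.24152]
green [267.68918919 190.06756757] ((433.6947937011719, 19.651281356811523), (28.391677856445312, 50.29780578613281), 85.94080352783203) (436.48710731399905, 19.1337319276547) axis 2.211270142658971 [408.3777      4.9291606] [458.8671    33.455086]
```

View pics/w2.png

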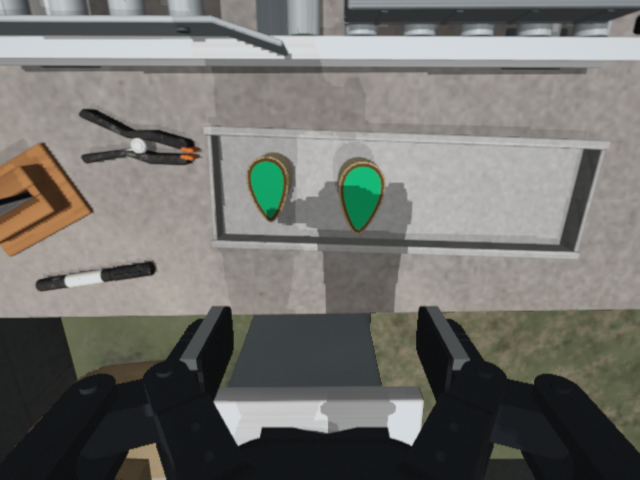

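The wrist view shows the accents at (268,190) and (361,197), the clamp lying flat on the table at (138,147), and only two accents in the bin. I'll take the left accent first.

>>> jog_arm(
  motion=[
    [0,0.11,-0.2,0,0],
    [0,0.11,-0.2,0,0],
    [0,0,0,0.3,0],
    [0,0,0,0.3,0],
    [0,0,0,0.3,0],
    [0,0,0,0.3,0],
    [0,0,0,0.25,0],
    [0,0,0,0.15,0],
    [0,0,0,0.1,0],
    [0,0,0,0,0],
  ],
)

```text
time_s: 11.1
tcp_pos: [0.4393, 0.0216, 0.039]
eef_rot: [-3.141, -0.005, 0.005]
ft_force: [-0.2, 0.8, 0.0]
opening: 0.0851
grip_force: 0.0
```

Run:
```python
from h import *
plan(.44,.0195,.035,0)
```

```text
t 11.1 pos [0.4393 0.0216 0.039 ] yaw 0.17 j7 -1.83 | turn 0.0014 shift [0.006 0.018 0.034]
```

>>> jog_arm(
  motion=[
    [0,0,0.018,0.03,0],
    [0.5,0,0,0,0],
    [0.8,0,0,0,0],
    [1,0,0,0,0],
    [1,0,0,0,0],
    [1,0,0,0,0],
    [1,0,0,0,0],
    [1,0,0,0,0],
    [1,0,0,-0.1,0],
    [1,0,0,-0.3,0],
    [1,0,0,-0.3,0],
    [1,0,0,-0.3,0],
    [1,0,0,-0.3,0],
    [1,0,0,0,0],
  ],
  grip_force=25,
)

```text
time_s: 12.5
tcp_pos: [0.444, 0.019, 0.1979]
eef_rot: [3.141, 0.002, 0.018]
ft_force: [1.2, -0.7, -0.9]
opening: 0.0355
grip_force: 25.2
```

Run:
```python
from h import *
f=eyes.grab_frame("wrist"); cv2.imwrite("pics/w3.png",f["color"])
s=env.get_state(); print(s["opening"],s["grip_force"])
f=eyes.grab_frame("top"); w=pts(f)
for lo,hi,r in [(.104,.116,(160,235,302,388)),(.086,.097,(160,235,300,388))]:
    v0,v1,u0,u1=r; s=w[v0:v1,u0:u1].reshape(-1,3); s=s[(s[:,2]>lo)&(s[:,2]<hi)]
    print(len(s),cv2.minAreaRect((s[:,:2]*1000).astype(np.float32)),np.percentile(s[:,:2],[1,99],axis=0))
plan(.608,-.101,.165,0)
```

```text
0.03525446505070801 25.220277260814328
382 ((646.630859375, -149.735595703125), (172.42080688476562, 197.49632263183594), 0.23445315659046173) [[ 0.56041836 -0.24807905]
 [ 0.73255641 -0.05071074]]
173 ((649.1292114257812, -149.01788330078125), (160.15562438964844, 190.84193420410156), 0.0013078420888632536) [[ 0.57354509 -0.24429938]
 [ 0.7291417  -0.05585162]]
t 12.6 pos [0.4406 0.0185 0.1934] yaw 0.08 j7 -1.72 | turn 0.0006 shift [1.395 0.996 0.237]
```

View pics/w3.png

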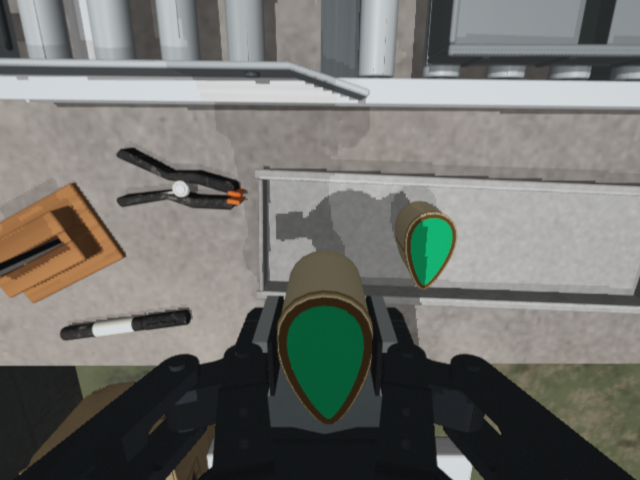

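The accent is held squarely at (325,360); the other accent is at (430,245).

>>> jog_arm(
  motion=[
    [1,0.24,0.166,0,0],
    [1,0.24,0.166,0,0],
    [1,0.24,0.166,0,0],
    [1,0.24,0.166,0,0],
    [1,0.24,0.166,0,0],
    [1,0.24,0.166,0,0],
    [1,0,0,0,0],
    [1,0,0,0.2,0],
    [1,0,0,0.2,0],
    [1,0,0,0,0],
  ],
)

```text
time_s: 13.6
tcp_pos: [0.6086, -0.1, 0.1388]
eef_rot: [-3.14, -0.003, 0.019]
ft_force: [-0.7, 0.1, -1.7]
opening: 0.0357
grip_force: 25.2
```

Run:
```python
from h import *
plan(.613,-.101,.097,0)
```

```text
t 13.6 pos [ 0.6086 -0.1     0.1388] yaw 0.12 j7 -1.57 | turn 0.0010 shift [0.036 0.008 0.349]
```

>>> jog_arm(
  motion=[
    [1,0.036,0.008,0.1,0],
    [1,0,0,0.1,0],
    [1,0,0,0.1,0],
    [1,0,0,0.045,0],
    [1,0,0,0,0],
    [0.4,0,0,0,0],
    [0.35,0,0,0,0],
    [0.35,0,0,0,0],
    [0.35,0,0,-0.1,0],
    [0.35,0,0,-0.3,0],
    [0.35,0,0,-0.3,0],
    [0.35,0,0,-0.2,0],
    [0.1,0,0,0,0],
  ],
)

```text
time_s: 14.9
tcp_pos: [0.6208, -0.1017, 0.2175]
eef_rot: [3.14, 0.002, 0.018]
ft_force: [0.3, 0.2, 0.4]
opening: 0.0683
grip_force: 0.0
```

Run:
```python
from h import *
plan(.431,-.0655,.20,0)
```

```text
t 14.9 pos [ 0.6208 -0.1017  0.2175] yaw 0.07 j7 -1.55 | turn 0.0006 shift [-1.582 -0.302  0.145]
```

>>> jog_arm(
  motion=[
    [0,-0.25,-0.05,0,0],
    [0,-0.25,-0.05,0,0],
    [0,-0.25,-0.05,0,0],
    [0,-0.25,-0.05,0,0],
    [0,-0.25,-0.05,0,0],
    [0,-0.25,-0.05,0,0],
    [0,0,0,0,0],
  ],
)

```text
time_s: 15.6
tcp_pos: [0.4332, -0.0652, 0.2104]
eef_rot: [3.141, 0.003, -0.007]
ft_force: [1.2, -0.6, 0.1]
opening: 0.0855
grip_force: 0.0
```

```bash
cat > look.py <<'E'
from h import *
import sys
f=eyes.grab_frame(sys.argv[1]); cv2.imwrite("pics/"+sys.argv[2],f["color"])
hsv=cv2.cvtColor(f["color"],cv2.COLOR_BGR2HSV)
m=((hsv[...,0]>40)&(hsv[...,0]<90)&(hsv[...,1]>120)&(hsv[...,2]>50)).astype(np.uint8)
cs,_=cv2.findContours(m,0,2)
for k in cs:
    if cv2.contourArea(k)<40: continue
    for h in (.053,.113):
        p=np.array([ray(f,u,v,h)[:2] for u,v in k[:,0]],dtype=np.float32)*1000
        if p[:,1].min()<-400: continue
        M=cv2.moments(p); a=.5*np.degrees(np.arctan2(2*M['mu11'],M['mu20']-M['mu02']))
        print(h,k[:,0].mean(0).round(),"bbox c",(p.min(0)+p.max(0))/2,"size",np.ptp(p,axis=0),"centroid",M['m10']/M['m00'],M['m01']/M['m00'],"axis",round(a,1))
E
python3 look.py wrist w4.png; python3 look.py top t4.png; python3 -c "
from h import *
plan(.431,-.0655,.035,0)"
```

```text
0.053 [325. 231.] bbox c [425.11346 -66.18277] size [57.44348  32.283226] centroid 428.6712129840987 -65.73259799535259 axis -4.3
0.113 [325. 231.] bbox c [443.94888 -65.85206] size [45.48285  25.561344] centroid 446.76585908508156 -65.49561992424815 axis -4.3
0.053 [327. 209.] bbox c [ 616.8822  -101.54201] size [46.46277  27.752968] centroid 620.3444395216274 -102.66866156767155 axis 2.9
0.113 [327. 209.] bbox c [ 609.48926 -100.07277] size [44.729187 26.717445] centroid 612.8223637055863 -101.15739038141855 axis 2.9
t 15.7 pos [ 0.4374 -0.0661  0.2113] yaw 0.08 j7 -1.51 | turn 0.0006 shift [-0.053 -0.005  1.469]
```

>>> jog_arm(
  motion=[
    [0,-0.05,0,0,0.035],
    [0,0,0,0.3,0],
    [0,0,0,0.3,0],
    [0,0,0,0.3,0],
    [0,0,0,0.25,0],
    [0,0,0,0.2,0],
    [0,0,0,0.12,0],
    [0,0,0,0,0],
    [0.5,0,0,0,0],
    [0.8,0,0,0,0],
    [1,0,0,0,0],
    [1,0,0,0,0],
    [1,0,0,0,0],
    [1,0,0,0,0],
    [1,0,0,0,0],
  ],
)

```text
time_s: 17.2
tcp_pos: [0.4329, -0.0662, 0.0357]
eef_rot: [3.139, -0.113, 0.004]
ft_force: [0.2, -0.6, 6.2]
opening: 0.0402
grip_force: 26.2
```

Run:
```python
from h import *
plan(.618,-.198,.2,0)
```

```text
t 17.2 pos [ 0.4329 -0.0662  0.0357] yaw -4.13 j7 -1.69 | turn -0.0344 shift [ 1.543  1.098 -1.369]
```

>>> jog_arm(
  motion=[
    [1,0,0,-0.1,0],
    [1,0,0,-0.3,0],
    [1,0,0,-0.3,0],
    [1,0,0,-0.3,0],
    [1,0,0,-0.3,0],
    [1,0,0,-0.07,-0.034],
    [1,0.25,0.18,0,0],
    [1,0.25,0.18,0,0],
    [1,0.25,0.18,0,0],
    [1,0.25,0.18,0,0],
    [1,0.25,0.18,0,0],
    [1,0.25,0.18,0,0],
    [1,0,0,0,0],
  ],
)

```text
time_s: 18.5
tcp_pos: [0.613, -0.2, 0.1971]
eef_rot: [3.14, -0.008, -0.001]
ft_force: [-1.0, -0.4, -0.4]
opening: 0.04
grip_force: 25.5
```

```bash
python3 look.py wrist w5.png; python3 -c "
from h import *
plan(.615,-.198,.098,0)"
```

```text
0.053 [325. 361.] bbox c [ 478.71735 -198.88846] size [139.76114  79.39824] centroid 486.9836200327672 -198.84830767447943 axis -0.2
0.113 [325. 361.] bbox c [ 525.8572  -199.12253] size [109.288025  62.086502] centroid 532.3210956551168 -199.09112577053082 axis -0.2
0.053 [168. 255.] bbox c [585.3722  -73.76546] size [64.80408  36.606068] centroid 589.4228922892996 -74.08442489777335 axis 2.6
0.113 [168. 255.] bbox c [ 609.2573   -101.280945] size [50.67444  28.624588] centroid 612.4248296773422 -101.53037061331095 axis 2.6
t 18.6 pos [ 0.6115 -0.1976  0.1976] yaw -0.20 j7 -1.40 | turn -0.0017 shift [0.029 0.003 0.83 ]
```

>>> jog_arm(
  motion=[
    [1,0.03,0,0,0],
    [1,0,0,0.25,0],
    [1,0,0,0.25,0],
    [1,0,0,0.15,0],
    [1,0,0,0.1,0],
    [1,0,0,0.07,0],
    [1,0,0,0,0],
    [0.4,0,0,0,0],
    [0.33,0,0,0,0],
    [0.33,0,0,0,0],
    [0.33,0,0,-0.1,0],
    [0.33,0,0,-0.3,0],
    [0.33,0,0,-0.3,0],
    [0.33,0,0,-0.3,0],
    [0.1,0,0,-0.2,0],
  ],
)

```text
time_s: 20.05
tcp_pos: [0.6164, -0.1959, 0.2496]
eef_rot: [3.14, -0.001, 0.009]
ft_force: [0.8, -0.1, -0.2]
opening: 0.0702
grip_force: 0.0
```

```bash
python3 -c "
from h import *
plan(.648,-.285,.22,90)
plan(.648,-.285,.22,-90)"
```

```text
t 20.1 pos [ 0.6164 -0.1959  0.2496] yaw -0.04 j7 -1.39 | turn -0.7504 shift [-0.743  0.264  0.247]
t 20.1 pos [ 0.6164 -0.1959  0.2496] yaw -0.04 j7 -1.39 | turn 0.7496 shift [ 0.743 -0.264  0.247]
```

>>> jog_arm(
  motion=[
    [0.6,0,0,0,-0.0682],
    [1,0,0,0,-0.0682],
    [1,0,0,0,-0.0682],
    [1,0,0,0,-0.0682],
    [1,0,0,0,-0.0682],
    [1,0,0,0,-0.0682],
    [1,0,0,0,-0.0682],
    [1,0,0,0,-0.0682],
    [1,0,0,0,-0.0682],
    [1,0,0,0,-0.0682],
    [1,0,0,0,-0.0682],
    [1,-0.25,0.09,0,0],
    [1,-0.25,0.09,0,0],
    [1,-0.22,0.09,0,0],
    [1,0,0,0,0],
  ],
)

```text
time_s: 21.55
tcp_pos: [0.6472, -0.2886, 0.2444]
eef_rot: [2.229, 2.21, -0.004]
ft_force: [0.1, -1.6, -0.4]
opening: -0.0003
grip_force: 0.0
```

```bash
python3 look.py wrist w6.png;python3 look.py top t6.png; python3 -c "
from h import *
f=eyes.grab_frame('top');w=pts(f)
s=w[160:235,300:388].reshape(-1,3); s=s[(s[:,2]>.104)&(s[:,2]<.116)]
print(cv2.minAreaRect((s[:,:2]*1000).astype(np.float32)))
plan(.648,-.277,.087,90)"
```

```text
0.053 [272. 141.] bbox c [ 603.4652 -224.5473] size [70.461365 39.81682 ] centroid 607.6243881661829 -224.63365248028347 axis 0.8
0.113 [272. 141.] bbox c [ 611.7383  -221.09473] size [57.340942 32.40265 ] centroid 615.1229659309724 -221.1649952172095 axis 0.8
0.053 [327. 209.] bbox c [ 616.8822  -101.54471] size [46.46277  27.758385] centroid 620.2610741121028 -102.78420549099627 axis 3.5
0.113 [327. 209.] bbox c [ 609.48926 -100.07538] size [44.729187 26.722664] centroid 612.7421081063762 -101.26862516798548 axis 3.5
0.053 [368. 208.] bbox c [ 618.9759  -227.92078] size [55.80835 33.95369] centroid 622.6745841448619 -228.01953484105644 axis 1.7
0.113 [368. 208.] bbox c [ 611.5049  -221.73611] size [53.726074 32.686813] centroid 615.0655928318463 -221.8311654729409 axis 1.7
((646.4329833984375, -149.8239288330078), (172.2205352783203, 197.68275451660156), 0.2377161979675293)
t 21.7 pos [ 0.6477 -0.2811  0.2454] yaw 90.02 j7 0.19 | turn 0.0001 shift [0.034 0.003 1.32 ]
```

View pics/w6.png

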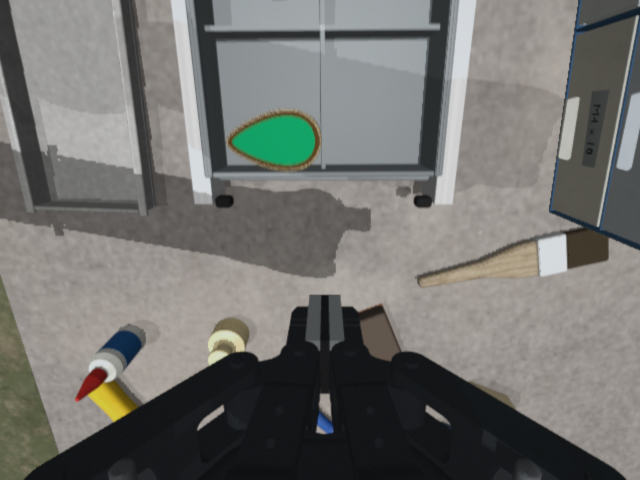

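The second accent sits upright in the near-right compartment at (275,140), shifted slightly toward the rear wall but inside. Closed fingers are centred behind the tote.

>>> jog_arm(
  motion=[
    [1,0,0,0.3,0],
    [1,0,0,0.3,0],
    [1,0,0,0.3,0],
    [1,0,0,0.2,0],
    [1,0,0,0.15,0],
    [1,0,0,0.07,0],
    [1,0,0,0,0],
    [1,0.04,0,0,0],
    [1,0.04,0,0,0],
    [1,0.04,0,0,0],
    [1,0.04,0,0,0],
    [1,0.05,0,0,0],
    [1,0.06,0,0,0],
    [1,0.07,0,0,0],
    [1,0.08,0,0,0],
    [1,0.08,0,0,0],
  ],
)

```text
time_s: 23.3
tcp_pos: [0.6476, -0.2213, 0.0864]
eef_rot: [2.221, 2.221, 0.0]
ft_force: [0.6, -1.2, 1.0]
opening: 0.0
grip_force: 0.6
```

>>> jog_arm(
  motion=[
    [1,0.08,0,0,0],
    [1,0.08,0,0,0],
    [1,0.08,0,0,0],
    [1,0.08,0,0,0],
    [1,0.08,0,0,0],
    [1,0.08,0,0,0],
    [1,0.08,0,0,0],
    [1,0.08,0,0,0],
    [1,0.08,0,0,0],
    [1,0.08,0,0,0],
    [1,0.08,0,0,0],
    [1,0.08,0,0,0],
    [1,0.08,0,0,0],
    [1,0.08,0,0,0],
    [1,0.08,0,0,0],
    [1,0.08,0,0,0],
  ],
)

```text
time_s: 24.9
tcp_pos: [0.6475, -0.0679, 0.0863]
eef_rot: [2.222, 2.221, -0.0]
ft_force: [1.4, -0.5, 0.5]
opening: -0.0001
grip_force: 0.7
```

```bash
python3 -c "
from h import *
f=eyes.grab_frame('top');w=pts(f)
cv2.imwrite('pics/t7.png',f['color'])
s=w[160:235,212:388].reshape(-1,3); s=s[(s[:,2]>.104)&(s[:,2]<.116)&(abs(s[:,0]-.649)<.086)]
print(np.percentile(s[:,1],[1,99]))
plan(.648,.019,.087,90)"
```

```text
[-0.03946755  0.24376181]
t 24.9 pos [ 0.6473 -0.0646  0.0864] yaw 90.14 j7 -0.21 | turn 0.0012 shift [ 0.697  0.006 -0.005]
```

>>> jog_arm(
  motion=[
    [1,0.07,0,0,0],
    [1,0.07,0,0,0],
    [1,0.07,0,0,0],
    [1,0.07,0,0,0],
    [1,0.07,0,0,0],
    [1,0.07,0,0,0],
    [1,0.06,0,0,0],
    [1,0.05,0,0,0],
    [1,0.04,0,0,0],
    [1,0.03,0,0,0],
    [1,0.03,0,0,0],
    [1,0,0,0,0],
  ],
)

```text
time_s: 26.15
tcp_pos: [0.6475, 0.0081, 0.0864]
eef_rot: [-2.22, -2.221, -0.001]
ft_force: [0.0, 0.5, -0.6]
opening: -0.0001
grip_force: 0.0
```

>>> jog_arm(
  motion=[
    [1,0.02,0,0,0],
    [1,0.02,0,0,0],
    [1,0.02,0,0,0],
    [1,0.01,0,0,0],
    [1,0,0,0,0],
  ],
)

```text
time_s: 26.65
tcp_pos: [0.6476, 0.0161, 0.0863]
eef_rot: [-2.221, -2.221, -0.001]
ft_force: [0.0, -0.7, -0.3]
opening: 0.0001
grip_force: 0.1
```

>>> jog_arm(
  motion=[
    [1,0.02,0,0,0],
    [1,0.02,0,0,0],
    [1,0.01,0,0,0],
    [1,0,0,0,0],
  ],
)

```text
time_s: 27.05
tcp_pos: [0.6475, 0.0223, 0.0863]
eef_rot: [-2.221, -2.221, -0.001]
ft_force: [-0.0, -0.7, 0.1]
opening: -0.0003
grip_force: 0.0
```

```bash
python3 -c "
from h import *
f=eyes.grab_frame('top');w=pts(f)
cv2.imwrite('pics/t8.png',cv2.resize(f['color'][150:300,130:400],None,fx=2.95,fy=2.95,interpolation=cv2.INTER_CUBIC))
f=eyes.grab_frame('wrist');cv2.imwrite('pics/w8.png',f['color'])
plan(.648,.019,.087,90)"
```

```text
t 27.1 pos [0.6475 0.022  0.0862] yaw 90.01 j7 -0.35 | turn 0.0001 shift [-0.025  0.004 -0.006]
```

View pics/w8.png

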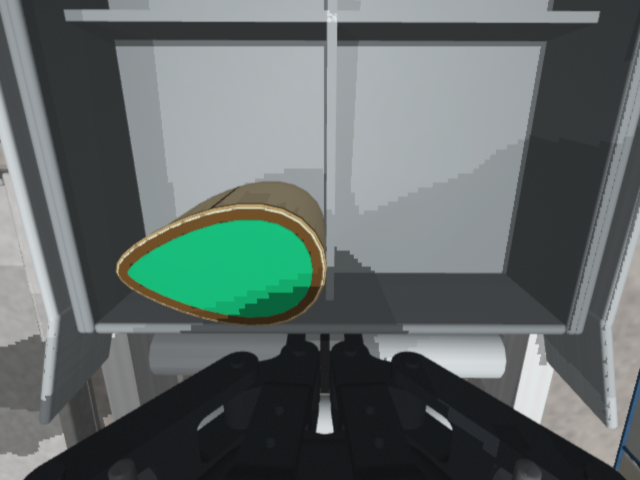

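```bash
python3 -c "
from h import *
f=eyes.grab_frame('wrist')
for v in (324,328,332): print(ray(f,450,v,.11),ray(f,200,v,.11))
f=eyes.grab_frame('top');w=pts(f)
s=w[155:240,205:300]
m=(s[...,2]>.09)&(s[...,2]<.118)&(abs(s[...,0]-.67)<.03)
print(np.round(np.sort(s[m][:,1]),3)[::4])"
```

```text
[0.68983857 0.03843561 0.11      ] [0.60542951 0.03836273 0.11      ]
[0.69000769 0.03688845 0.11      ] [0.60526254 0.03681407 0.11      ]
[0.69017817 0.03532892 0.11      ] [0.60509423 0.03525302 0.11      ]
[0.084 0.096 0.108 0.12  0.132 0.132 0.132 0.133 0.144 0.156 0.181 0.196
 0.204 0.21  0.219 0.225 0.228 0.228 0.229 0.229 0.229 0.229 0.23  0.231
 0.231 0.231 0.231 0.232 0.238 0.242 0.242 0.242 0.242 0.242 0.243 0.243
 0.243 0.244 0.244 0.245 0.246]
```

>>> jog_arm(
  motion=[
    [1,0.02,0,0,0],
    [1,0.01,0,0,0],
    [1,0,0,0,0],
  ],
)

```text
time_s: 27.55
tcp_pos: [0.6476, 0.0253, 0.0863]
eef_rot: [-2.222, -2.221, -0.0]
ft_force: [0.1, 0.4, -0.3]
opening: 0.0002
grip_force: 0.1
```

>>> jog_arm(
  motion=[
    [1,0.015,0,0,0],
    [1,0.015,0,0,0],
    [1,0,0,0,0],
  ],
)

```text
time_s: 27.85
tcp_pos: [0.6475, 0.0253, 0.0863]
eef_rot: [2.222, 2.217, -0.006]
ft_force: [-0.6, -3.9, 2.2]
opening: -0.0003
grip_force: 2.5
```

>>> jog_arm(
  motion=[
    [1,0.01,0,0,0],
    [1,0.01,0,0,0],
    [1,0,0,0,0],
  ],
)

```text
time_s: 28.15
tcp_pos: [0.6475, 0.0253, 0.0863]
eef_rot: [2.223, 2.213, -0.01]
ft_force: [-1.0, -9.1, 3.1]
opening: 0.0
grip_force: 3.8
```

```bash
python3 -c "
from h import *
f=eyes.grab_frame('top');w=pts(f)
s=w[155:240,205:300]
m=(s[...,2]>.09)&(s[...,2]<.118)&(abs(s[...,0]-.67)<.03)
y=s[m][:,1]; print(np.median(y[(y>.12)&(y<.145)]),np.round(np.sort(y),3)[::6])"
```

```text
0.13532358093641766 [0.09  0.126 0.135 0.136 0.136 0.165 0.181 0.195 0.214 0.225 0.231 0.232
 0.232 0.232 0.233 0.234 0.235 0.235 0.241 0.242 0.242 0.242 0.243 0.243
 0.244 0.245 0.248]
```

>>> jog_arm(
  motion=[
    [1,-0.1,0,0,0],
    [1,-0.2,0,0,0],
    [1,-0.2,0,0,0],
    [1,0,0,-0.3,0],
    [1,0,0,-0.4,0],
    [1,0,0,-0.4,0],
    [1,0,0,-0.4,0],
    [1,0,0,-0.4,0],
    [1,0,0,0,0],
  ],
)

```text
time_s: 29.1
tcp_pos: [0.6508, -0.0267, 0.3233]
eef_rot: [2.215, 2.215, 0.022]
ft_force: [1.1, 0.2, 0.6]
opening: -0.0003
grip_force: 0.0
```

```bash
python3 look.py wrist w9.png; python3 -c "
from h import *
f=eyes.grab_frame('wrist')
w=pts(f); m=(w[...,2]>.104)&(w[...,2]<.115)&(abs(w[...,0]-.68)<.02); s=w[m]; print(np.percentile(s[:,1],[1,50,99]) if len(s) else 0)
f=eyes.grab_frame('top'); w=pts(f); m=(w[...,2]>.062)&(w[...,2]<.08)&(abs(w[...,0]-.648)<.014)&(w[...,1]>-.03)&(w[...,1]<.05); s=w[m]; print(s.round(3)[:20])
plan(.57,.33,.30,120)"
```

```text
0.053 [280. 112.] bbox c [608.13684   63.388107] size [67.671326 38.323994] centroid 611.982449031823 63.425025772905684 axis 1.1
0.113 [280. 112.] bbox c [614.18384   62.115856] size [57.56433 32.60018] centroid 617.4550738813684 62.14726094692403 axis 1.1
[0.03826204 0.03930173 0.04099922]
[[0.659 0.047 0.067]
 [0.656 0.044 0.065]
 [0.648 0.049 0.078]
 [0.647 0.047 0.066]
 [0.646 0.044 0.07 ]
 [0.644 0.044 0.063]
 [0.641 0.044 0.063]]
t 29.2 pos [ 0.6475 -0.0283  0.3138] yaw 90.04 j7 -0.18 | turn -0.2496 shift [2.909 0.934 0.115]
```

View pics/w9.png

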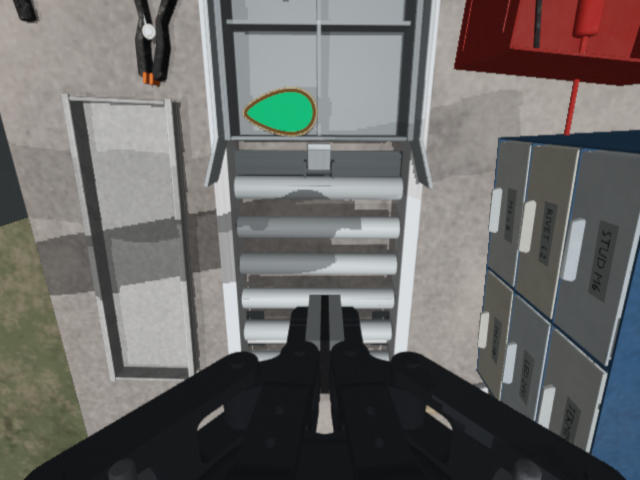

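The tote is in the bay, with its rear wall at row 138 and the pawl tongue visible behind it at (318,144-168). I'll check the pawl height and go on to the hook.

```bash
python3 -c "
from h import *
f=eyes.grab_frame('wrist'); print(ray(f,318,144,.068),ray(f,318,168,.06))
w=pts(f); print(w[140:174:2,318].round(4))"
```

```text
[0.64067848 0.0301498  0.068     ] [0.64041953 0.00528766 0.06      ]
[[ 6.395e-01  3.050e-02 -7.000e-04]
 [ 6.407e-01  3.200e-02  6.640e-02]
 [       nan        nan        nan]
 [ 6.407e-01  2.820e-02  6.780e-02]
 [ 6.406e-01  2.610e-02  6.550e-02]
 [ 6.406e-01  2.400e-02  6.400e-02]
 [ 6.405e-01  2.180e-02  6.160e-02]
 [ 6.405e-01  1.980e-02  6.200e-02]
 [ 6.405e-01  1.760e-02  5.990e-02]
 [ 6.404e-01  1.540e-02  5.800e-02]
 [ 6.404e-01  1.340e-02  5.840e-02]
 [ 6.404e-01  1.100e-02  5.550e-02]
 [ 6.403e-01  8.500e-03  5.180e-02]
 [ 6.403e-01  6.300e-03  5.140e-02]
 [ 6.403e-01  4.200e-03  5.120e-02]
 [ 6.403e-01  2.100e-03  5.130e-02]
 [ 6.402e-01 -1.000e-04  5.130e-02]]
```

>>> jog_arm(
  motion=[
    [1,0,0,0,-0.0625],
    [1,0,0,0,-0.0625],
    [1,0,0,0,-0.0625],
    [1,0,0,0,-0.0625],
    [0.7,0.29,0.093,0,0],
    [0.7,0.29,0.093,0,0],
    [0.7,0.29,0.093,0,0],
    [0.7,0.29,0.093,0,0],
    [0.7,0.29,0.093,0,0],
    [0.7,0.29,0.093,0,0],
    [0.7,0.29,0.093,0,0],
    [0.7,0.29,0.093,0,0],
    [0.7,0.29,0.093,0,0],
    [0.7,0.29,0.093,0,0],
    [0.7,0,0,0,0],
    [0.7,0,0,0,0],
  ],
)

```text
time_s: 30.9
tcp_pos: [0.5691, 0.329, 0.3119]
eef_rot: [-1.566, -2.721, 0.006]
ft_force: [0.8, -0.5, 0.2]
opening: 0.0256
grip_force: 0.0
```

```bash
python3 look.py wrist w10.png; python3 -c "
from h import *
plan(.57,.33,.30,120)
f=eyes.grab_frame('wrist');w=pts(f)
m=(w[...,2]>.176)&(w[...,2]<.196)&(abs(w[...,0]-.58)<.1)&(abs(w[...,1]-.33)<.1)
v,u=np.where(m); s=w[m]; print(len(s), u.min(),u.max(),v.min(),v.max())
n=cv2.imread('pics/w10.png'); n[m]=(0,0,255); cv2.imwrite('pics/w10m.png',n)
np.savez('hk.npz',s=s)
print(cv2.fitLine((s[:,:2]*1000).astype(np.float32),cv2.DIST_HUBER,0,.01,.01).ravel(), s[np.argmin(s[:,0])],s[np.argmax(s[:,0])])
"
```

```text
0.053 [302. 351.] bbox c [641.36633 144.0823 ] size [31.66803  33.506943] centroid 642.501094541766 145.6838444496884 axis -60.3
0.113 [302. 351.] bbox c [624.005   183.49838] size [26.796448 28.352493] centroid 624.9651362898743 184.85355480343677 axis -60.3
t 30.9 pos [0.5703 0.3274 0.3123] yaw 119.99 j7 -0.27 | turn -0.0001 shift [0.02  0.009 0.103]
1866 319 354 167 283
[ 5.3611416e-01 -8.4414548e-01  5.7540594e+02  3.3435202e+02] [0.54841164 0.36997349 0.19078701] [0.60536173 0.3094316  0.182562  ]
```

View pics/w10.png

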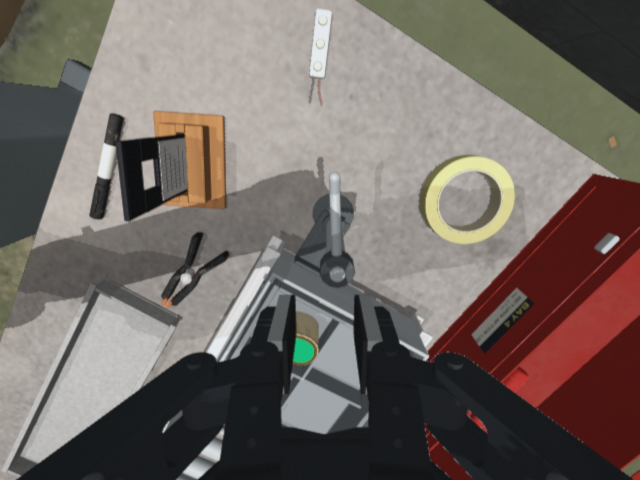

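The pawl is up (nose at z 68 mm) with the tote behind it. In this view the hook cap is at (337,268) and the tip at (334,178). I'll compute the axis and the grip point.

```bash
cat > hook.py <<'E'
from h import *
def hook(f):
    w=pts(f)
    m=(w[...,2]>.174)&(w[...,2]<.197)&(abs(w[...,0]-.58)<.1)&(abs(w[...,1]-.33)<.1)
    s=w[m][:,:2]
    # cap: wide end. fit circle r=14 by coverage
    hit=np.zeros((401,401),np.float32)
    ij=np.round((s-[.48,.23])*2000).astype(int); ok=((ij>=0)&(ij<401)).all(1)
    for i,j in ij[ok]: hit[i,j]=1
    k=np.zeros((57,57),np.float32); cv2.circle(k,(28,28),28,1,-1)
    r=cv2.filter2D(hit,-1,k,borderType=cv2.BORDER_CONSTANT); i,j=np.unravel_index(r.argmax(),r.shape)
    ax=np.array([.48,.23])+np.array([i,j])/2000
    d=np.linalg.norm(s-ax,axis=1); arm=s[(d>.022)&(d<.06)]
    l=cv2.fitLine((arm*1000).astype(np.float32),cv2.DIST_HUBER,0,.01,.01).ravel(); dr=l[:2]*np.sign(l[:2]@((arm.mean(0)-ax)*1000))
    # axis from the line + cap
    ln=l[2:]/1000; axl=ln+dr*((ax-ln)@dr)
    return ax,axl,np.degrees(np.arctan2(dr[1],-dr[0])),dr,d.max()
if __name__=="__main__":
    f=eyes.grab_frame("wrist"); print(*hook(f))
E
python3 hook.py; python3 -c "
from h import *
f=eyes.grab_frame('wrist'); print(ray(f,337,268,.19),ray(f,334,178,.193))"
```

```text
[0.5915 0.309 ] [0.59143173 0.3089568 ] 57.676186446990314 [-0.53470361  0.84503967] 0.07717004161075049
[0.59217414 0.30900102 0.19      ] [0.55558552 0.36695676 0.193     ]
```

>>> jog_arm(
  motion=[
    [0.5,0,0,0,-0.019],
    [0.5,0.06,0.03,0,0],
    [0.5,0.06,0.03,0,0],
    [0.5,0,0,0.2,0],
    [0.5,0,0,0,0],
  ],
)

```text
time_s: 31.6
tcp_pos: [0.5675, 0.3439, 0.2871]
eef_rot: [-1.514, -2.75, 0.009]
ft_force: [0.8, -0.6, -0.4]
opening: 0.0423
grip_force: 0.0
```

```bash
python3 hook.py; python3 -c "
from h import *
plan(.569,.3445,.182,122.3)"
```

```text
[0.5915 0.309 ] [0.59134582 0.30890246] 57.67979998486149 [-0.53465033  0.8450734 ] 0.07701404550442335
t 31.6 pos [0.5681 0.3439 0.2886] yaw 122.28 j7 -0.26 | turn -0.0002 shift [0.001 0.009 0.888]
```

>>> jog_arm(
  motion=[
    [0.5,0,0.009,0.2,0],
    [0.5,0,0,0.25,0],
    [0.5,0,0,0.2,0],
    [0.5,0,0,0.15,0],
    [0.5,0,0,0.09,0],
    [0.5,0,0,0,0],
    [1,0,0,0,0],
    [1,0,0,0,0],
    [1,0,0,0,0],
    [1,0,0,0,0],
    [1,0,0,0,0],
    [1,0,0,0,0],
  ],
  grip_force=20,
)

```text
time_s: 32.85
tcp_pos: [0.5696, 0.3453, 0.185]
eef_rot: [1.517, 2.751, 0.002]
ft_force: [-2.8, -0.0, 6.2]
opening: 0.0069
grip_force: 19.8
```

>>> jog_arm(
  motion=[
    [1,-0.0012,-0.0293,0,-0.04],
    [1,-0.0012,-0.0293,0,-0.04],
    [1,-0.0012,-0.0293,0,-0.04],
    [1,-0.0012,-0.0293,0,-0.04],
    [1,-0.0012,-0.0293,0,-0.04],
    [1,-0.0012,-0.0293,0,-0.04],
    [1,0,0,0,0],
  ],
)

```text
time_s: 33.55
tcp_pos: [0.5541, 0.3296, 0.185]
eef_rot: [-0.782, -3.041, 0.001]
ft_force: [-4.1, -2.4, 7.4]
opening: 0.0068
grip_force: 20.0
```

```bash
python3 -c "
from h import *
a=np.radians(122.28+28.8)
plan(.5915+.042*np.cos(a),.309+.042*np.sin(a),.182,np.degrees(a)); print(env.get_state()['ft_force'])"
```

```text
t 33.5 pos [0.5541 0.3296 0.185 ] yaw 151.15 j7 0.15 | turn 0.0006 shift [-0.006  0.001  0.025]
[-4.09595516 -2.35229917  7.37176056]
```

>>> jog_arm(
  motion=[
    [1,-0.0012,-0.0293,0,-0.04],
    [1,-0.0012,-0.0293,0,-0.04],
    [1,-0.0012,-0.0293,0,-0.04],
    [1,-0.0012,-0.0293,0,-0.04],
    [1,-0.0012,-0.0293,0,-0.04],
    [1,-0.0012,-0.0293,0,-0.041],
    [1,0,0,0,0],
    [0.5,0,0,0,0],
    [0.5,0,0,0,0],
    [0.5,0,0,0,0],
    [0.5,0,0,-0.1,0],
    [0.5,0,0,-0.3,0],
    [0.5,0,0,-0.3,0],
    [0.5,0,0,-0.3,0],
    [0.5,0,0,0,0],
  ],
)

```text
time_s: 35.05
tcp_pos: [0.5512, 0.3121, 0.3105]
eef_rot: [0.001, 3.133, 0.013]
ft_force: [-0.1, 0.7, 0.1]
opening: 0.0426
grip_force: 0.0
```

```bash
python3 hook.py; python3 -c "
from h import *
f=eyes.grab_frame('top'); w=pts(f); cv2.imwrite('pics/t11.png',f['color'])
# lane channel/plate edges: near & far
m=(w[...,2]>.10)&(w[...,2]<.118)&(w[...,0]>.52)&(w[...,0]<.77)&(w[...,1]>.04)&(w[...,1]<.23)
s=w[m]
for side in (s[s[:,0]>.735],s[s[:,0]<.562]): print(len(side),np.polyfit(side[:,1],side[:,0],1))
m=(w[...,2]>.062)&(w[...,2]<.075)&(w[...,0]>.73)&(w[...,0]<.76)&(w[...,1]>-.28)&(w[...,1]<-.04); s=w[m]; print(len(s),np.polyfit(s[:,1],s[:,0],1))
# tag
m=(w[...,2]>.10)&(abs(w[...,0]-.413)<.05)&(abs(w[...,1]-.275)<.06); s=w[m]; print(s.max(0),cv2.minAreaRect((s[:,:2]*1000).astype(np.float32)))
plan(.43,.28,.30,116)"
```

```text
[0.591 0.308] [0.59100471 0.30898767] 0.27345425034029086 [-0.99998862  0.00477266] 0.0771560956928795
165 [-0.01164616  0.74370925]
114 [0.00573239 0.55482265]
407 [0.01715572 0.75276369]
[0.46286139 0.26616265 0.69315804] ((453.86907958984375, 231.27993774414062), (65.37352752685547, 30.281408309936523), 50.69075393676758)
t 35.1 pos [0.5503 0.3103 0.3052] yaw 179.99 j7 0.69 | turn 0.5332 shift [ 0.213 -1.012  0.043]
```

>>> jog_arm(
  motion=[
    [0.4,0,0,0,0.0665],
    [0.4,0,0,0,0.0665],
    [0.4,0,0,0,0.0665],
    [0.4,0,0,0,0.0665],
    [0.4,0,0,0,0.0665],
    [0.4,0,0,0,0.0665],
    [0.4,0,0,0,0.0665],
    [0.4,0,0,0,0.0665],
    [0.4,0.05,-0.25,0,0],
    [0.4,0.05,-0.25,0,0],
    [0.4,0.05,-0.25,0,0],
    [0.4,0.05,-0.25,0,0],
    [0.4,0,0,0,0],
    [0.4,0,0,0,0],
  ],
)

```text
time_s: 36.55
tcp_pos: [0.4316, 0.2773, 0.3029]
eef_rot: [1.661, 2.665, -0.002]
ft_force: [0.0, -1.2, 0.5]
opening: 0.0512
grip_force: 0.0
```

```bash
python3 -c "
from h import *
plan(.4133,.277,.30,116.2)
f=eyes.grab_frame('wrist'); w=pts(f); cv2.imwrite('pics/w12.png',f['color'])
m=(w[...,2]>.06)&(w[...,2]<.175)&(abs(w[...,0]-.413)<.06)&(abs(w[...,1]-.275)<.07); s=w[m]
print(len(s))
for lo,hi in((.06,.175),(.14,.165)):
  q=s[(s[:,2]>lo)&(s[:,2]<hi)]; print(len(q),cv2.minAreaRect((q[:,:2]*1000).astype(np.float32)),q[:,2].max())
"
```

```text
t 36.5 pos [0.4316 0.2773 0.3029] yaw 116.13 j7 -0.36 | turn -0.0006 shift [ 0.065 -0.138  0.024]
942
942 ((413.0709533691406, 279.4446105957031), (5.964012145996094, 64.1856918334961), 26.596147537231445) 0.15887001732072784
603 ((412.9326171875, 279.2533874511719), (5.6327314376831055, 63.964378356933594), 26.47307014465332) 0.15887001732072784
```

View pics/w12.png

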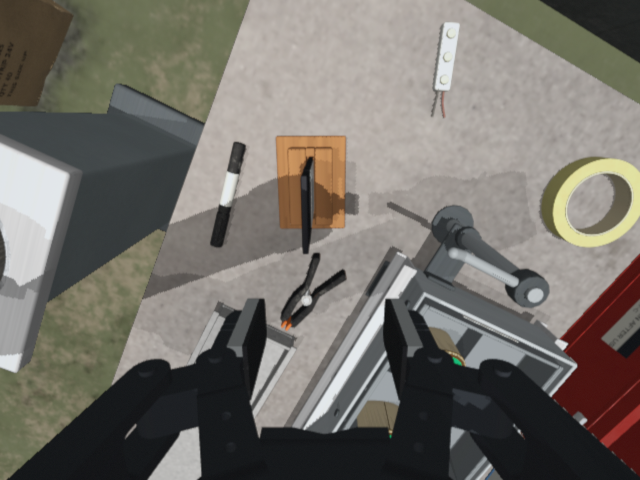

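The wrist view shows the tag edge-on at (307,205) in its stand and the hook bar at about (490,265), pointing to the near side. I'll grip the tag.

>>> jog_arm(
  motion=[
    [0.5,0.082,-0.132,0,-0.003],
    [0.5,0,0,0.3,0],
    [0.5,0,0,0.3,0],
    [0.5,0,0,0.3,0],
    [0.5,0,0,0.2,0],
    [0.5,0,0,0.1,0],
    [0.5,0,0,0.1,0],
    [0.5,0,0,0,0],
  ],
)

```text
time_s: 37.4
tcp_pos: [0.4132, 0.2797, 0.1464]
eef_rot: [-1.653, -2.67, 0.002]
ft_force: [0.6, -0.4, -0.3]
opening: 0.0429
grip_force: 0.0
```

```bash
python3 -c "
from h import *
plan(.413,.2793,.144,116.5)"
```

```text
t 37.4 pos [0.4132 0.2797 0.1464] yaw 116.48 j7 -0.46 | turn -0.0002 shift [-0.002 -0.003  0.02 ]
```

>>> jog_arm(
  motion=[
    [0.5,0,-0.003,0.015,0],
    [0.8,0,0,0,0],
    [1,0,0,0,0],
    [1,0,0,0,0],
    [1,0,0,0,0],
    [1,0,0,0,0],
    [1,0,0,0,0],
    [1,0,0,-0.05,0],
    [1,0,0,-0.15,0],
    [1,0,0,-0.2,0],
    [1,0,0,-0.2,0],
    [1,0,0,0,0.056],
    [1,0,0,0,0.056],
    [1,0,0,0,0.056],
    [1,0,0,0,0.056],
    [1,0,0,0,0],
  ],
  grip_force=40,
)

```text
time_s: 39.0
tcp_pos: [0.4126, 0.2795, 0.2174]
eef_rot: [2.229, 2.214, -0.001]
ft_force: [-0.4, -0.6, -0.2]
opening: 0.0041
grip_force: 42.2
```

```bash
python3 -c "
from h import *
print(env.get_state()['opening'])
plan(.485,.3092,.2165,89.7)"
```

```text
0.004137340756715157
t 39.0 pos [0.4126 0.2795 0.2174] yaw 89.63 j7 -0.84 | turn -0.0006 shift [0.251 0.602 0.008]
```

>>> jog_arm(
  motion=[
    [1,0.125,0.2,0,0],
    [1,0.125,0.2,0,0],
    [1,0,0.2,0,0],
    [1,0,0,0,0],
    [1,0,0,0,0],
  ],
)

```text
time_s: 39.5
tcp_pos: [0.4848, 0.309, 0.2169]
eef_rot: [-2.227, -2.214, 0.003]
ft_force: [-0.8, -0.0, -0.4]
opening: 0.0039
grip_force: 42.2
```

```bash
python3 look.py side s13.png >/dev/null; python3 -c "
from h import *
plan(.547,.3092,.2165,89.7)
f=eyes.grab_frame('side'); c=cv2.imread('pics/s13.png')[155:275,230:390]; cv2.imwrite('pics/s13c.png',cv2.resize(c,None,fx=5,fy=5,interpolation=cv2.INTER_CUBIC))
f=eyes.grab_frame('wrist'); w=pts(f); cv2.imwrite('pics/w13.png',f['color'])
m=(w[...,2]>.08)&(w[...,2]<.24)&(abs(w[...,0]-.485)<.012)&(abs(w[...,1]-.309)<.05); s=w[m]
q=s; print(len(q), q.min(0),q.max(0)) if len(q) else 0
"
```

```text
t 39.5 pos [0.4841 0.3093 0.2173] yaw 89.72 j7 -0.85 | turn 0.0001 shift [0.002 0.524 0.006]
4463 [0.47301061 0.27574697 0.08016426] [0.49698451 0.34088881 0.23997871]
```

View pics/s13c.png

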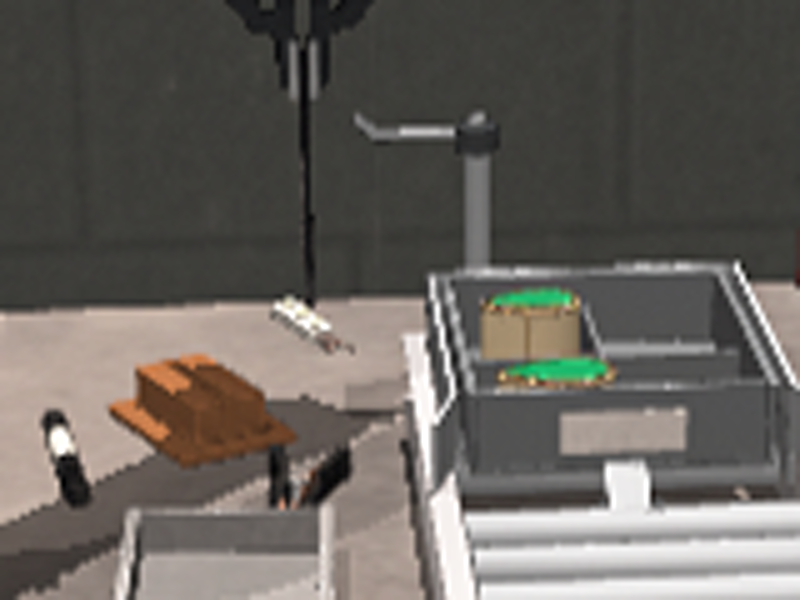

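The side crop shows the tag hanging plumb, just short of the hook tip at (360,120). The hook points to the near side, both accents are in the tote, and the pawl is up. I'll advance slowly.

>>> jog_arm(
  motion=[
    [1,0,0.06,0,0],
    [1,0,0.06,0,0],
    [1,0,0.06,0,0],
    [1,0,0.06,0,0],
    [1,0,0.06,0,0],
    [1,0,0.06,0,0],
    [1,0,0.06,0,0],
    [1,0,0.06,0,0],
    [1,0,0.04,0,0],
    [1,0,0,0,0],
  ],
)

```text
time_s: 40.65
tcp_pos: [0.5483, 0.3086, 0.2174]
eef_rot: [2.23, 2.213, -0.0]
ft_force: [-0.5, -1.1, -0.2]
opening: 0.0037
grip_force: 42.2
```

```bash
python3 look.py side s14.png >/dev/null; python3 hook.py; python3 -c "
from h import *
plan(.547,.3092,.2007,89.7)
c=cv2.imread('pics/s14.png')[155:275,230:390]; cv2.imwrite('pics/s14c.png',cv2.resize(c,None,fx=5,fy=5,interpolation=cv2.INTER_CUBIC))
"
```

```text
[0.5915 0.309 ] [0.59152971 0.30970632] 2.4083490976349746 [-0.99911672  0.04202124] 0.07714292000237273
t 40.8 pos [0.5473 0.309  0.2176] yaw 89.63 j7 -0.80 | turn -0.0006 shift [ 0.001 -0.002  0.141]
```

View pics/s14c.png

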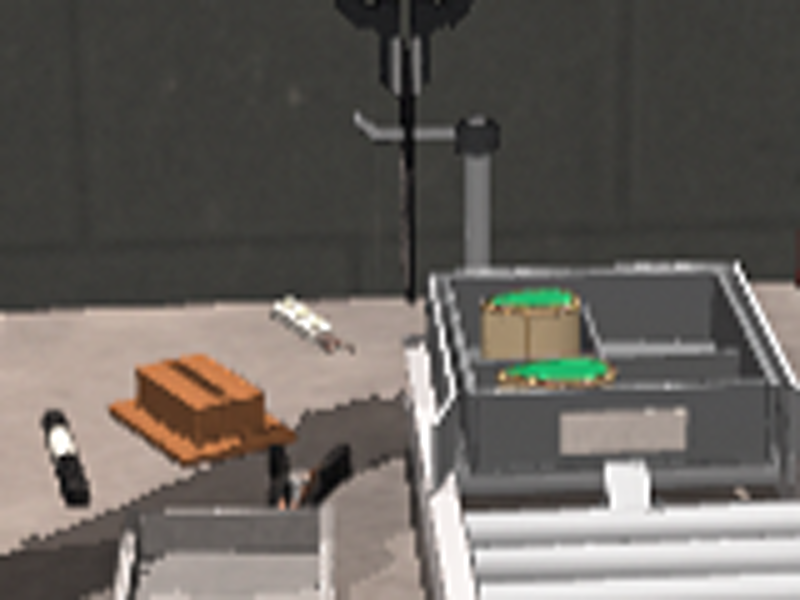

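The tag is on the hook arm with the bar through its slot. I'll lower and release.

>>> jog_arm(
  motion=[
    [1,0,0,0.04,0],
    [1,0,0,0.04,0],
    [1,0,0,0.03,0],
    [1,0,0,0.015,0],
    [1,0,0,0,0],
  ],
  grip_force=20,
)

```text
time_s: 41.25
tcp_pos: [0.5473, 0.3088, 0.2027]
eef_rot: [2.229, 2.214, -0.0]
ft_force: [0.0, 0.7, -1.0]
opening: 0.0042
grip_force: 42.3
```

>>> jog_arm(
  motion=[
    [1,0,0,0.008,0],
    [1,0,0,0.004,0],
    [1,0,0,0,0],
  ],
)

```text
time_s: 41.55
tcp_pos: [0.5475, 0.3091, 0.2022]
eef_rot: [2.229, 2.214, 0.001]
ft_force: [-1.9, -1.8, 4.7]
opening: 0.004
grip_force: 42.9
```

>>> jog_arm(
  motion=[
    [0.95,0,0,0,0],
    [0.9,0,0,0,0],
    [0.86,0,0,0,0],
    [0.84,0,0,0,0],
    [0.84,0,0,0,0],
    [0.84,0,0,-0.05,0],
    [0.84,0,0,-0.1,0],
    [0.84,0,0,-0.15,0],
    [0.84,0,0,-0.3,0],
    [0.84,0,0,-0.3,0],
    [0.84,0,0,-0.3,0],
    [0.84,0,-0.2,-0.1,0],
    [0.84,0,-0.2,0,0],
    [0.84,0,-0.2,0,0],
    [0.84,0,0,0,0],
  ],
)

```text
time_s: 43.05
tcp_pos: [0.4718, 0.3113, 0.3599]
eef_rot: [-2.223, -2.22, -0.004]
ft_force: [-0.5, 0.3, 0.4]
opening: 0.0136
grip_force: 0.0
```

```bash
python3 look.py side s15.png >/dev/null; python3 look.py top t15.png; python3 hook.py; python3 -c "
from h import *
c=cv2.imread('pics/s15.png')[155:275,230:390]; cv2.imwrite('pics/s15c.png',cv2.resize(c,None,fx=5,fy=5,interpolation=cv2.INTER_CUBIC))
f=eyes.grab_frame('wrist'); cv2.imwrite('pics/w15.png',f['color'])
w=pts(f); m=(w[...,2]>.19)&(w[...,2]<.225)&(abs(w[...,0]-.547)<.04)&(abs(w[...,1]-.309)<.05); s=w[m]; print(len(s),cv2.minAreaRect((s[:,:2]*1000).astype(np.float32)),s.mean(0)) if len(s) else 0
"
```

```text
0.053 [231. 208.] bbox c [620.2551 193.7081] size [49.494568 27.878876] centroid 623.7613802343059 192.53151124929897 axis 2.9
0.113 [231. 208.] bbox c [612.73645 184.16095] size [47.647766 26.838638] centroid 616.1118248380146 183.02826675885552 axis 2.9
0.053 [273. 206.] bbox c [622.3415   66.27108] size [58.79016  30.862652] centroid 625.6972395185895 67.029672048876 axis 1.5
0.113 [273. 206.] bbox c [614.7449    61.478867] size [56.596497 29.711105] centroid 617.9754466577949 62.209151133505834 axis 1.5
[0.591 0.309] [0.54493772 0.30970269] 90.87398851505746 [0.01525339 0.99988365] 0.07654114280562622
1057 ((532.2108764648438, 308.4507141113281), (64.20286560058594, 35.85219955444336), 88.87340545654297) [0.54417172 0.31068335 0.20616497]
```

View pics/s15c.png

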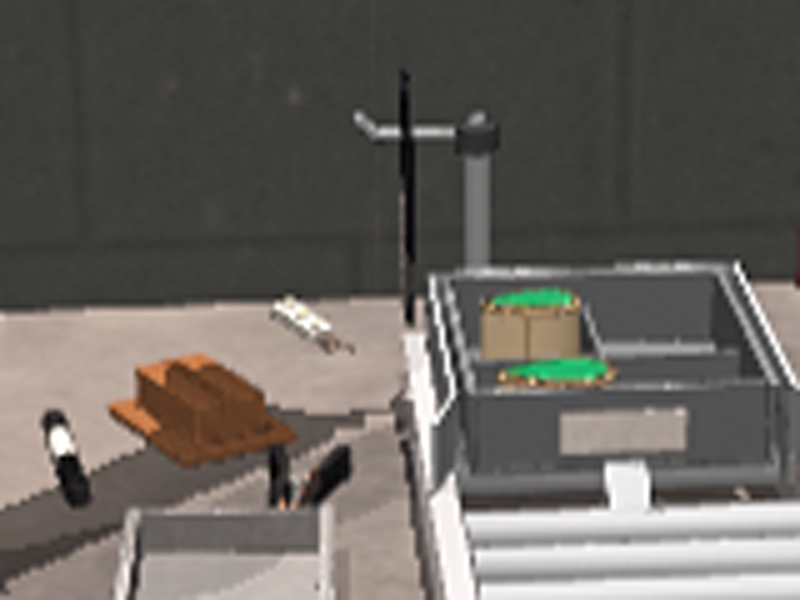

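The tag hangs plumb on the arm, the accents are in the tote and the pawl is up. One last check of the hook angle from its tip, then I hand in.

```bash
python3 -c "
from h import *
f=eyes.grab_frame('wrist'); w=pts(f); ax=np.array([.5915,.309])
m=(w[...,2]>.172)&(w[...,2]<.2); s=w[m][:,:2]; d=np.linalg.norm(s-ax,axis=1)
for lo,hi in((.062,.08),(.018,.036)):
  q=s[(d>lo)&(d<hi)&(s[:,0]<.59)&(abs(s[:,1]-.309)<.02)]; print(len(q),q.mean(0) if len(q) else '')
"
```

```text
154 [0.52181168 0.31142384]
162 [0.56576619 0.31012684]
```

```bash
python3 -c "
from station import env
print(env.sign_off())"
```

```text
the job is handed in; nothing more can be done
None
```

The job is handed in, though sign-off gave no verdict: the clamp lies flat on the table, both accents found in the bin are in separate tote compartments, the tote is home with the pawl up behind it, and the tag hangs on the hook, which points to the near side within about 2 degrees.

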